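# Take the full filter cassette out of the bench dust extractor

## Task

Change of filter at the dental practice bench: first turn the dust extractor's dial back to off, then pinch the two opposed side catches of the dirty filter cassette together and lift it out of its well. Keep it upright all the time so that no dust spills, and leave everything else where it stands. Finish while still holding the cassette by its pinched catches, upright and still, with its underside at least 5 cm above the extractor's top.

Things in the scene. Friction and masses are not known exactly. Their poses are not given: they have to be found in the camera images.
- extractor: White bench dust extractor, fixed to the table; box 200 (its x) x 280 (its y) x 75 mm high, plus a grey intake mouth with black grille on its front (-x) face, 28 mm deep, under a thin visor. Origin: centre of its underside; z up, +y to the left seen from its front. The filter well and the dial are in its flat top (z = 75 mm).
- well (a point): Centre of the filter well's mouth at the level of the extractor's flat top, at (0, -55, 75) mm in the extractor's frame. The mouth is 113 (x) x 43 mm (y), with a grey rim; the floor of the well lies 45 mm below. The catches' hooks sit under 5 mm thick lips along its two long sides.
- dial (a joint): Black suction dial turning about the vertical on the extractor's top. 0 = off (an end stop; its white pointer aims at the red dot at the front, -x); grows clockwise seen from above up to 1.6 rad. Starts switched on, somewhere from 0.7 to 1.4 rad. To switch off turn it counter-clockwise to the stop. Turns with a light constant friction of about 0.03 N m and stays where it is left.
- dial_grip (a point): On the dial's axis at the height to grip, 37 mm above the extractor's flat top, at (0, 85, 112) mm in its frame; x axis along the dial's finger bar, parallel to the extractor's x at off, white pointer on its -x half. The bar is 14 mm thick, 42 mm long, from 12 to 44 mm above the flat top. Skirt under it 44 mm across, base plate 68 mm.
- cassette: Dirty filter cassette: white frame 110 (x) x 40 (y) x 82 mm (z), grey-brown pleats, a teal catch in the middle of each long side; about 0.25 kg (0.7 to 1.4 times). Origin: centre of its underside, z up. Seated in the well, parallel to the extractor, 37 mm stand above the flat top; play 1.5 mm all round. It comes out only with both catches pushed in 3 mm or more (4.5 mm if off centre).
- catch_left (a joint): Inward travel in m of the catch on the cassette's +y side: 0 = sprung out (hooked), 0.006 = fully pushed in, against its stop. The spring takes 2.8 N at first and 7 N fully in.
- catch_right (a joint): The same for the catch on the cassette's -y side.
- catch_left_pad (a point): Middle of the outer face of the left catch's ribbed teal finger pad: 28 mm off the cassette's middle plane, 63.5 mm above its underside. The pad is 34 mm long (x), 27 mm high, from 5 to 32 mm above the extractor's flat top when seated; it stands 8 mm proud of the frame. Over both pads 56 mm, 44 mm when fully pinched.
- catch_right_pad (a point): The same for the right catch (-y side).
- spare: Clean spare cassette of the same shape with cream pleats (its catches do not move), standing on the table on the extractor's -y side. Not to be moved.
- typodont: Dental lower-jaw model, pink gum arch with white teeth on a white base, 60 x 66 x 34 mm, on the table on the extractor's +y side. Not to be moved.
- bur_block: Green bur holder 34 x 56 x 20 mm with steel burs, to 40 mm high, behind the extractor. Not to be moved.
- mirror: Steel mouth mirror 175 mm long lying behind the extractor. Not to be moved.
- handpiece: Dark straight handpiece 130 mm long, lying in a grey rest to the left. Not to be moved.
- mug: White mug, 82 mm across, 95 mm high, on the table. Not to be moved.

How it is judged:
By the outcome, as a careful person would: the job done as asked, in the order asked, and still so for the second after the job is handed in, while the arm keeps its last pose, push and grip.
It also fails if it takes over 48 s, if anything falls off the work surface, if the arm or the gripper's body presses on something with over 40 N, if the wrist force passes 120 N, or if a joint passes its speed limit or range.

## Robot

A 7-joint arm with a two-finger parallel gripper is mounted at the origin on the work surface. World frame = base frame: x ahead of the robot, y to its left, z up, the work surface at z = 0. Lengths are in m, angles in rad, forces in N, time in s.
With the tool pointing down it reaches from about 0.425 to 1.025 m from the base axis. Payload 3.6 kg.
Tool frame: the origin (TCP) lies midway between the tips of the shut fingers; the grasp point (between the pads) lies 19 mm behind it (ctrl.grasp_offset is the z of the grasp point in the tool frame, in m); z points along the fingers, y is the line along which they close (so a half turn about z gives the same grasp; the last joint's range is limited). The gripper opens to 85 mm and grips with 20 to 120 N. Pads are 22 mm wide; open, the fingers measure 114 mm over their backs; the gripper's body (76 mm by 85 mm) begins 54 mm behind the grasp point. The pads swing forward as they close: fully open they stand 13 mm farther back than shut.
Start: joints at [-1.383, 0.591, 0.048, 1.609, -0.033, 0.943, -0.034], TCP at [0.201, 0.697, 0.231] pointing down, gripper open.
Joint ranges: [-2.69, 2.69], [-0.47, 2.24], [-1.27, 1.36], [0.19, 2.51], [-1.53, 4.68], [0.08, 2.07], [-3.09, 3.09]. Speed limits (rad/s): [2.57, 2.57, 3.14, 3.14, 3.14, 3.14, 3.14].

## Interface

Orientations are given as a unit quaternion [x, y, z, w].
In Python, from plant import ctrl gives the robot as it stands.
- The arm moves only by the shell command python3 -m pendant 'ROWS' [FORCE]. ROWS is JSON, a list of rows, each a list of 7 numbers: the shift along the world's x, y, z in mm, then the turn, a rotation vector about the world's x, y, z in rad, then the finger opening in mm, from 0 to 85.4. A call has 1 to 5 rows; each row is the pose to reach, as a shift and turn from the pose commanded when the call began; what a row does not reach only later rows make up. A row lasts 1/8 s, in which the tool goes at most 62.5 mm and 10.7 degrees, less where a joint would pass 70% of its speed; a pose out of reach is approached as far as the arm can. A call with a gripper value outside its range is refused whole. The fingers move at their own pace and stop on an object; FORCE is the grip in N (left out, the last holds). Time passes only in rows, so rows that repeat a pose let the fingers close. It gives the time, the measured TCP pose, the force, the opening and the grip force at its end, in the units of the state.
- ctrl.read_state(): the state, without advancing time (a new reading comes with each control period).
- ctrl.camera(name): name is "scene" or "top"; returns the picture (420x560x3 uint8, red, green, blue); there is no depth.
- ctrl.calibration(name): a dict with "fovy" (degrees; the focal length in pixels is half the picture's height over the tangent of half this angle, whatever the lens; pixels are square), "cx", "cy" (the principal point, pixels), "R" (3x3) and "t" (3): a world point X has camera coordinates R X + t. Camera axes: x right, y down, z forward; pixel columns grow to the right and rows downward; lengths in m; the calibration is good to about 2 mm. A picture is of the moment at which its call begins. calibration takes no time and is no camera call.
- ctrl.job_done(): hands the job in; it is judged then, once.
The state is a dict: "time": time; "q": joint angles; "joint_vel": joint speeds; "effort": joint torques, N m; "eef_pos": TCP position; "orientation": TCP orientation; "contact_force": force on the tool from outside, world axes, zero at the start; "moment": the same for the moment, N m; "opening": finger opening in m; "gripper_force": force on a finger pad.
Only numpy, scipy, OpenCV 4.12 (cv2) and the standard library are available. Lean on these libraries where they do the work, as an engineer would, in place of code of your own. Each camera call takes 0.05 s, during which the arm holds its last target. There are 200 camera calls.

## Working session

There is one attempt and no reset: what is moved stays moved. The work goes in short steps, Python scripts to look and compute and a shell command to move; the robot and the scene stay as the last step left them, time stands still between calls to the robot, and variables do not carry over. Pictures are saved under pics/ and viewed, at most 10 in all, crops included, and the job is handed in when it is done.

```bash
mkdir -p pics; python3 - <<'E'
from plant import ctrl
import cv2
for n in("scene","top"):
    cv2.imwrite(f"pics/{n}0.png",cv2.resize(ctrl.camera(n)[:,:,::-1],(800,600),interpolation=cv2.INTER_CUBIC)); print(ctrl.calibration(n))
s=ctrl.read_state();print(s["time"],s["eef_pos"],s["orientation"],s["opening"],ctrl.grasp_offset)
E
```

```text
{'fovy': 48.69037703750195, 'cx': 283.4891219379704, 'cy': 216.60042506168364, 'R': array([[ 0.24234202,  0.97017931,  0.00473924],
       [ 0.70542638, -0.17285132, -0.68738347],
       [-0.66606604,  0.16992508, -0.72627922]]), 't': array([-0.14009785, -0.34791072,  1.57433481])}
{'fovy': 53.99278589139596, 'cx': 274.12841295812495, 'cy': 202.05580603768576, 'R': array([[ 0.01390538, -0.99989687, -0.00359036],
       [-0.98883124, -0.01321844, -0.14845218],
       [ 0.14838942,  0.00561455, -0.98891307]]), 't': array([-4.68493750e-04,  5.72475446e-01,  1.21209109e+00])}
0.1 [0.20070754 0.69586479 0.23023773] [ 1.39903896e-01  9.90164541e-01 -1.03748883e-03 -7.21833857e-05] 0.08532184270048315 -0.0187
```

View pics/scene0.png

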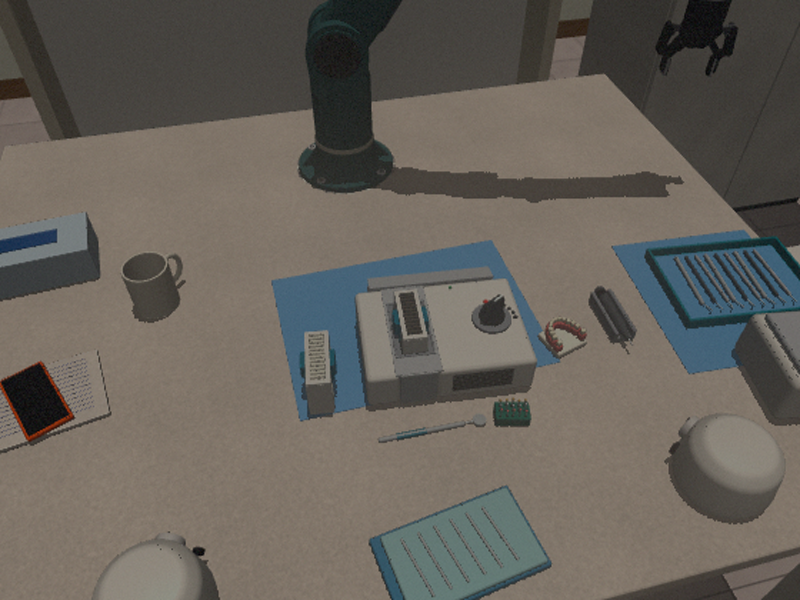

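View pics/top0.png

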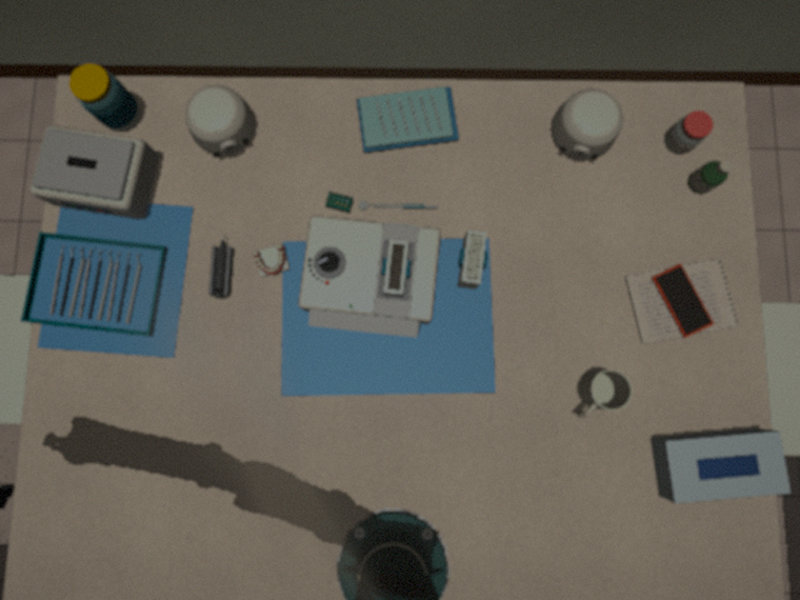

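The scene view shows the extractor at about (445,340), with its dial at (492,315) and the cassette at (411,318). In the top view the extractor is at (370,268), the dial at (328,262) and the cassette at (397,267). I'll zoom in on both.

```bash
python3 - <<'E'
from plant import ctrl
import cv2,numpy as np
def g(n,x,y,w,h,k):
    im=ctrl.camera(n)[y:y+h,x:x+w,::-1]
    im=cv2.resize(im,None,fx=k,fy=k,interpolation=cv2.INTER_CUBIC)
    im=np.clip(im.astype(float)*1.4,0,255).astype('uint8')
    for i in range(0,w,10): cv2.putText(im,str(x+i),(i*k,8),0,.3,(0,0,255)); cv2.line(im,(i*k,10),(i*k,14),(0,0,255))
    for j in range(0,h,10): cv2.putText(im,str(y+j),(0,j*k+4),0,.3,(0,0,255))
    cv2.imwrite(f"pics/{n}1.png",im)
g("top",200,140,150,105,5)
g("scene",240,180,145,110,5)
E
```

```text
(no output)
```

View pics/top1.png

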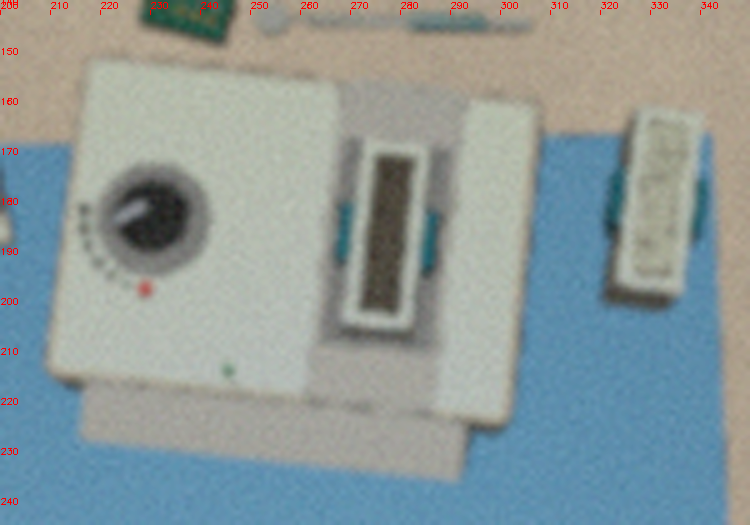

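View pics/scene1.png

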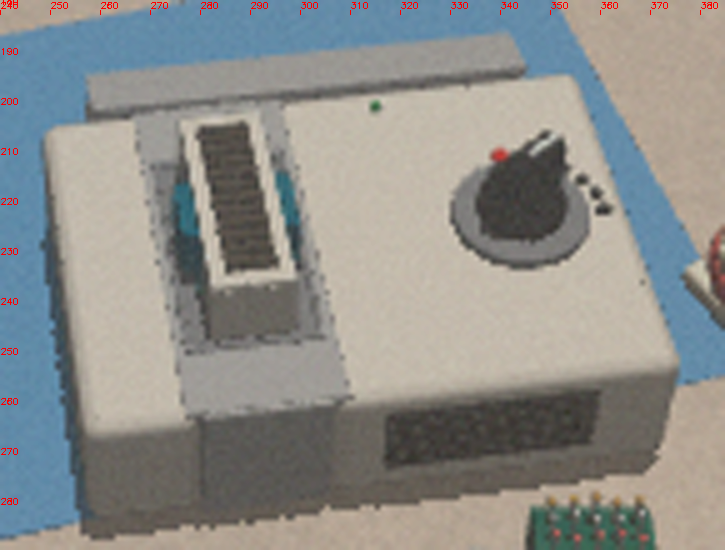

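The top crop gives the extractor's four corners, the dial with its pointer aiming left and down, and the cassette with both catches. The scene crop agrees with it. Next I'll fit the pose from both.

```bash
cat >h.py <<'E'
from plant import ctrl
import numpy as np
from scipy.optimize import least_squares
from scipy.spatial.transform import Rotation as Rot
C={n:ctrl.calibration(n) for n in("scene","top")}
def proj(n,X):
    c=C[n];f=210/np.tan(np.radians(c["fovy"]/2));p=np.atleast_2d(X)@c["R"].T+c["t"]
    return np.c_[c["cx"]+f*p[:,0]/p[:,2],c["cy"]+f*p[:,1]/p[:,2]]
def back(n,u,z):
    c=C[n];f=210/np.tan(np.radians(c["fovy"]/2))
    d=c["R"].T@np.array([(u[0]-c["cx"])/f,(u[1]-c["cy"])/f,1]);o=-c["R"].T@c["t"]
    return o+d*(z-o[2])/d[2]
def world(p,L):
    L=np.atleast_2d(L)/1000;c,s=np.cos(p[2]),np.sin(p[2])
    return np.c_[p[0]+c*L[:,0]-s*L[:,1],p[1]+s*L[:,0]+c*L[:,1],L[:,2]]
E
python3 - <<'E'
from h import *
ex=[(100,140,73),(100,-140,73),(-100,-140,73),(-100,140,73)]
ca=[(55,-35,112),(55,-75,112),(-55,-75,112),(-55,-35,112)]
L=np.array(ex+ca+[(0,85,77)],float)
T=np.array([(90,60),(540,100),(500,424),(47,373),(362,138),(430,145),(411,330),(342,325),(154,219)])/5+[199.6,139.6]
S=np.array([(678,362),(90,435),(45,130),(573,75),(298,275),(212,288),(180,122),(262,110),(520,216)])/5+[239.6,179.6]
def r(p,a=1,b=1): return np.r_[a*(proj("top",world(p,L))-T).ravel(),b*(proj("scene",world(p,L))-S).ravel()]
for a,b in((1,1),(1,0),(0,1)):
    f=least_squares(lambda p:r(p,a,b),[.6,.05,0],loss="soft_l1");print(f.x)
    if a*b: P=f.x; print(r(P).reshape(2,-1,2).round(1))
np.save("P.npy",P)
print("well",world(P,(0,-55,75)),"dial",world(P,(0,85,112)))
d=world(P,(0,85,112))[0]
for n,a,o in(("top",(118,222),(199.6,139.6)),("scene",(562,140),(239.6,179.6))):
    w=back(n,np.array(a)/5+o,.118);v=w[:2]-d[:2];print(n,v,"angle from -x ccw",np.arctan2(-v[1],-v[0])-P[2])
w0=back("top",np.array((150,207))/5+[199.6,139.6],.118)-back("top",np.array((118,222))/5+[199.6,139.6],.118);print(np.arctan2(w0[1],w0[0])-P[2])
E
```

```text
[ 0.61395066  0.054688   -0.09336508]
[[[-1.4 -2.1]
  [ 0.7 -0.6]
  [ 2.2  0.4]
  [-1.4  0.5]
  [-0.  -0.3]
  [ 0.  -0.3]
  [-0.1 -0.1]
  [-0.2 -0.5]
  [-0.3 -0. ]]

 [[ 1.9  0.4]
  [-1.5  0.2]
  [-1.2 -1.4]
  [ 0.7 -1.6]
  [ 0.2  0.5]
  [-0.1 -0.1]
  [-0.4 -1. ]
  [-0.5 -0.3]
  [ 0.  -0.5]]]
[ 0.61332026  0.05430159 -0.09506698]
[ 0.61472298  0.05488833 -0.09074364]
well [[ 6.08823041e-01 -7.24537530e-05  7.50000000e-02]] dial [[0.62187517 0.1393178  0.112     ]]
top [-0.01012903  0.01497037] angle from -x ccw -0.8825796792420874
scene [-0.00537478  0.01861646] angle from -x ccw -1.1963631861302682
-1.015655292238437
```

```bash
python3 -m pendant '[[36,-48,0,0,0,-0.164,85],[72,-96,0,0,0,-0.328,85],[108,-144,0,0,0,-0.492,85],[144,-192,0,0,0,-0.656,85],[180,-240,0,0,0,-0.82,85]]'; python3 -m pendant '[[36,-48,0,0,0,0,70],[72,-96,0,0,0,0,60],[108,-144,0,0,0,0,50],[144,-192,0,0,0,0,45],[180,-240,0,0,0,0,45]]'
```

```text
time: 0.82
eef_pos: [0.3818, 0.455, 0.2314]
orientation: [0.525, 0.851, 0.0, 0.0]
contact_force: [1.1, -0.1, -0.8]
opening: 0.085
gripper_force: 0.0
time: 1.45
eef_pos: [0.5618, 0.2152, 0.2313]
orientation: [0.523, 0.852, 0.0, -0.0]
contact_force: [0.4, 0.6, 0.0]
opening: 0.0448
gripper_force: 0.0
```

```bash
python3 -m pendant '[[30,-38,0,0,0,0,45],[61,-77,0,0,0,0,45],[61,-77,-40,0,0,0,45],[61,-77,-40,0,0,0,45]]'; python3 - <<'E'
from h import *
import cv2
s=ctrl.read_state();print(s["time"],s["eef_pos"],Rot.from_quat(s["orientation"]).as_matrix().round(3),s["opening"],s["q"])
im=cv2.resize(ctrl.camera("scene")[130:270,240:420,::-1],None,fx=4,fy=4,interpolation=cv2.INTER_CUBIC)
cv2.imwrite("pics/s2.png",np.clip(im*1.4,0,255))
E
```

```text
time: 1.95
eef_pos: [0.6194, 0.1388, 0.1885]
orientation: [0.523, 0.852, -0.003, -0.003]
contact_force: [-0.0, -0.1, 0.4]
opening: 0.0451
gripper_force: 0.0
1.95 [0.61935062 0.13880017 0.188459  ] [[-0.452  0.892 -0.007]
 [ 0.892  0.452 -0.002]
 [ 0.002 -0.007 -1.   ]] 0.045081024927467225 [-0.49624661  0.54512018  0.29458214  1.86012021 -0.21708087  0.77493077
  0.38408497][ WARN:0@0.442] global loadsave.cpp:1063 imwrite_ Unsupported depth image for selected encoder is fallbacked to CV_8U.
```

View pics/s2.png

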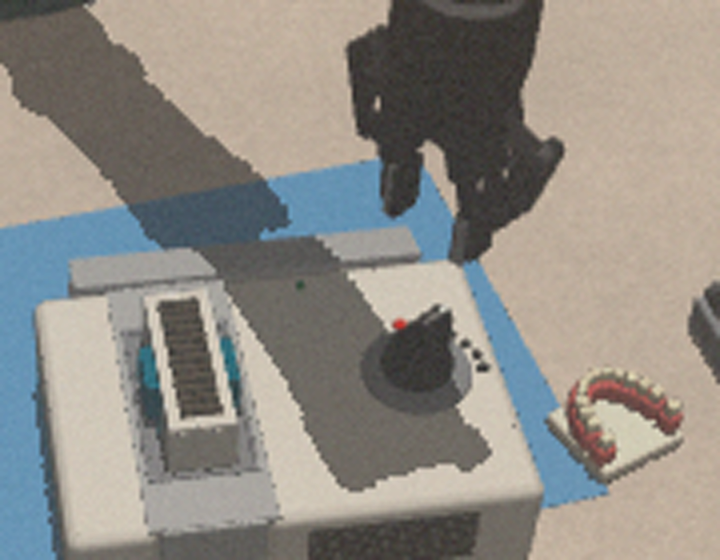

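The gripper stands above the dial with its fingers on either side of the bar, so I'll descend.

```bash
python3 -m pendant '[[1,0,-40,0,0,0,45],[1,0,-70,0,0,0,45],[1,0,-85,0,0,0,45],[1,0,-93,0,0,0,45],[1,0,-93,0,0,0,45]]'; python3 -m pendant '[[0,0,0,0,0,0,25],[0,0,0,0,0,0,10],[0,0,0,0,0,0,6],[0,0,0,0,0,0,6],[0,0,0,0,0,0,6]]' 30
```

```text
time: 2.62
eef_pos: [0.6233, 0.14, 0.0989]
orientation: [0.523, 0.852, 0.0, 0.0]
contact_force: [0.1, 0.4, -0.3]
opening: 0.045
gripper_force: 0.0
time: 3.25
eef_pos: [0.6222, 0.1389, 0.0994]
orientation: [0.523, 0.852, -0.0, -0.0]
contact_force: [-2.4, -0.3, 6.4]
opening: 0.0132
gripper_force: 31.4
```

```bash
python3 -m pendant '[[0,0,0,0,0,0.15,6],[0,0,0,0,0,0.3,6],[0,0,0,0,0,0.45,6],[0,0,0,0,0,0.6,6],[0,0,0,0,0,0.75,6]]'; python3 -m pendant '[[0,0,0,0,0,0.1,6],[0,0,0,0,0,0.18,6],[0,0,0,0,0,0.22,6],[0,0,0,0,0,0.22,6]]';  python3 - <<'E'
from h import *
s=ctrl.read_state();R=Rot.from_quat(s["orientation"]).as_matrix();print(s["moment"],np.arctan2(R[1,1],R[0,1])-np.pi/2+.093)
E
```

```text
time: 3.88
eef_pos: [0.6231, 0.14, 0.0994]
orientation: [0.172, 0.985, 0.0, 0.0]
contact_force: [-1.1, -0.3, 2.7]
opening: 0.0136
gripper_force: 31.0
time: 4.38
eef_pos: [0.6232, 0.1404, 0.0994]
orientation: [0.065, 0.998, 0.001, 0.0]
contact_force: [-1.9, 1.3, 6.1]
opening: 0.0132
gripper_force: 31.5
[0.3099858  0.50929792 0.03014675] -0.03741093072202803
```

```bash
cat >m.py <<'E'
from h import *
s=ctrl.read_state();R=Rot.from_quat(s["orientation"]).as_matrix();print(s["moment"].round(3),np.arctan2(R[1,1],R[0,1])-np.pi/2+.093)
E
for i in 1 2; do python3 -m pendant '[[0,0,0,0,0,0.02,6],[0,0,0,0,0,0.04,6],[0,0,0,0,0,0.04,6]]' | grep contact; python3 m.py; done
```

```text
contact_force: [-2.7, 1.3, 6.5]
[ 0.348  0.419 -0.194] 0.0011466947837775188
contact_force: [-1.8, 1.3, 6.2]
[ 0.424  0.478 -1.039] 0.03576501922661415
```

The moment jumped, so the dial is at its stop. I'll release and lift clear.

```bash
python3 -m pendant '[[0,0,0,0,0,0,30],[0,0,0,0,0,0,50],[0,0,0,0,0,0,50],[0,0,30,0,0,0,50],[0,0,80,0,0,0,60]]';  python3 -m pendant '[[-3,-35,0,0,0,0,80],[-6,-70,0,0,0,0,80],[-10,-105,0,0,0,0,80],[-13,-139,0,0,0,-0.03,80],[-13,-139,0,0,0,-0.03,80]]'; python3 m.py; python3 - <<'E'
from h import *
import cv2
print(world(np.load("P.npy"),(0,-55,75)))
k=5
out=[]
for n,x,y in(("scene",320,185),("scene",255,180),("top",205,160)):
    im=ctrl.camera(n)[y:y+70,x:x+75,::-1].astype(float)*1.4
    out.append(cv2.resize(np.clip(im,0,255).astype('uint8'),None,fx=3.5,fy=3.5,interpolation=cv2.INTER_CUBIC))
cv2.imwrite("pics/s3.png",np.hstack(out))
E
```

```text
time: 5.75
eef_pos: [0.6213, 0.1391, 0.177]
orientation: [0.025, 1.0, -0.001, -0.002]
contact_force: [1.1, 0.4, 0.8]
opening: 0.0598
gripper_force: 0.0
time: 6.38
eef_pos: [0.6093, -0.0041, 0.1781]
orientation: [0.043, 0.999, -0.001, -0.0]
contact_force: [0.2, 0.1, -0.3]
opening: 0.0802
gripper_force: 0.0
[ 0.022  0.008 -0.004] 0.006005807434804417
[[ 6.08823041e-01 -7.24537530e-05  7.50000000e-02]]
```

View pics/s3.png

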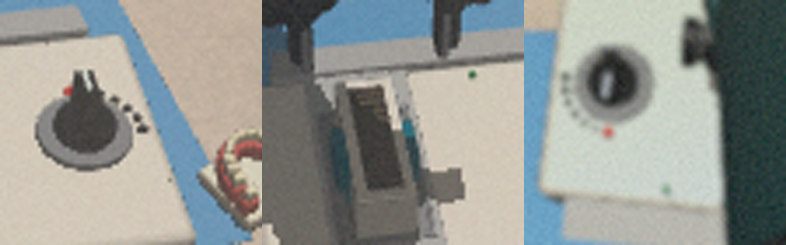

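```bash
python3 - <<'E'
from h import *
import cv2
P=np.load("P.npy")
out=[]
for n,x,y in(("scene",320,185),("top",210,160)):
    im=ctrl.camera(n)[y:y+60,x:x+50,::-1].astype(float)*1.5
    im=cv2.resize(np.clip(im,0,255).astype('uint8'),None,fx=8,fy=8,interpolation=cv2.INTER_CUBIC)
    for a,col in((0,(0,255,0)),(.3,(0,0,255)),):
        w=world(P,[(-21*np.cos(a),85+21*np.sin(a),119),(0,85,119)])
        q=((proj(n,w)-[x,y]+.5)*8).astype(int)
        cv2.line(im,q[0].tolist(),q[1].tolist(),col,1)
    out.append(im)
cv2.imwrite("pics/s4.png",np.hstack(out))
E
```

```text
(no output)
```

View pics/s4.png

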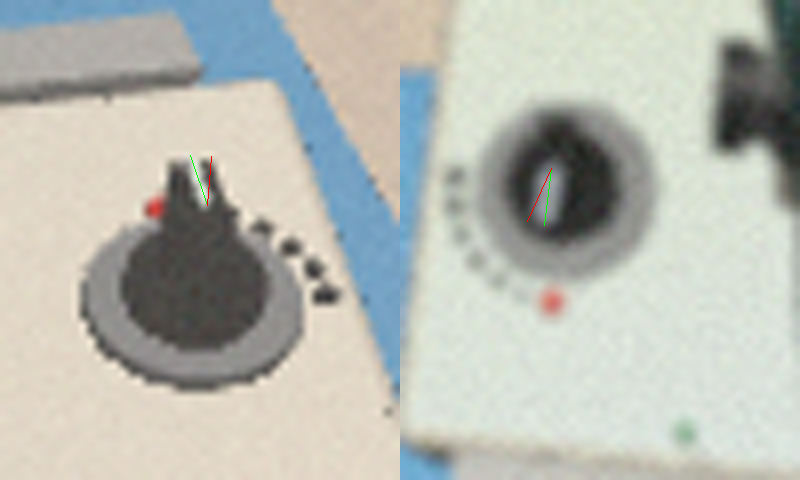

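The pointer lies on the projected off line in both views, so the dial is off. Next I'll align over the cassette.

```bash
python3 -m pendant '[[0,0,-25,0,0,0,80],[0,0,-25,0,0,0,80],[0,0,-25,0,0,0,80]]'; python3 m.py; python3 - <<'E'
from h import *
import cv2
P=np.load("P.npy")
x,y=225,160
im=np.clip(ctrl.camera("scene")[150:270,245:385,::-1]*1.4,0,255).astype('uint8')
cv2.imwrite("pics/s5.png",cv2.resize(im,None,fx=5,fy=5,interpolation=cv2.INTER_CUBIC))
E
```

```text
time: 7.0
eef_pos: [0.6102, 0.0014, 0.1537]
orientation: [0.04, 0.999, 0.0, 0.0]
contact_force: [-0.8, 0.1, -0.7]
opening: 0.0798
gripper_force: 0.0
[-0.03  -0.026  0.021] 0.013420634977155538
```

View pics/s5.png

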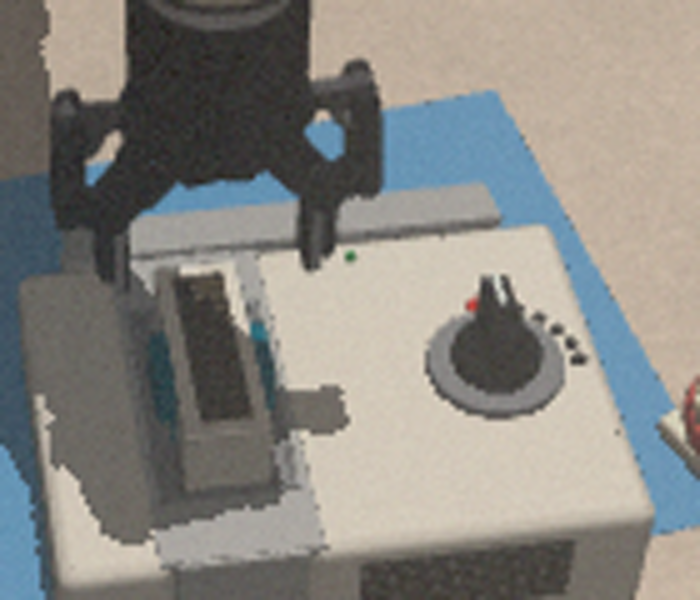

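The open fingers straddle the cassette, with the gripper yaw matching it. I'll descend and pinch.

```bash
python3 -m pendant '[[-1,-1.5,-30,0,0,-0.013,80],[-1,-1.5,-55,0,0,-0.013,80],[-1,-1.5,-68,0,0,-0.013,80],[-1,-1.5,-76,0,0,-0.013,80],[-1,-1.5,-76,0,0,-0.013,80]]';python3 -m pendant '[[0,0,0,0,0,0,70],[0,0,0,0,0,0,60],[0,0,0,0,0,0,50],[0,0,0,0,0,0,38],[0,0,0,0,0,0,38]]' 50; python3 -m pendant '[[0,0,0,0,0,0,38],[0,0,0,0,0,0,38],[0,0,0,0,0,0,38]]'; python3 m.py
```

```text
time: 7.68
eef_pos: [0.6091, -0.0008, 0.0774]
orientation: [0.047, 0.999, 0.0, 0.0]
contact_force: [0.8, 1.1, 0.2]
opening: 0.08
gripper_force: 0.0
time: 8.3
eef_pos: [0.6102, 0.0008, 0.0797]
orientation: [0.047, 0.999, 0.001, 0.001]
contact_force: [-1.7, 3.0, 14.0]
opening: 0.0395
gripper_force: 50.5
time: 8.68
eef_pos: [0.6102, 0.0008, 0.0797]
orientation: [0.047, 0.999, 0.001, 0.001]
contact_force: [-1.7, 3.1, 13.7]
opening: 0.0393
gripper_force: 50.5
[ 0.484  0.575 -0.104] -0.00023603656740142642
```

The opening of 39.4 mm is less than the expected 44 mm, so I'll look before lifting.

```bash
python3 - <<'E'
from h import *
import cv2
im=np.clip(ctrl.camera("scene")[160:250,250:350,::-1]*1.8,0,255).astype('uint8')
cv2.imwrite("pics/s6.png",cv2.resize(im,None,fx=6.6,fy=6.6,interpolation=cv2.INTER_CUBIC))
E
```

```text
(no output)
```

View pics/s6.png

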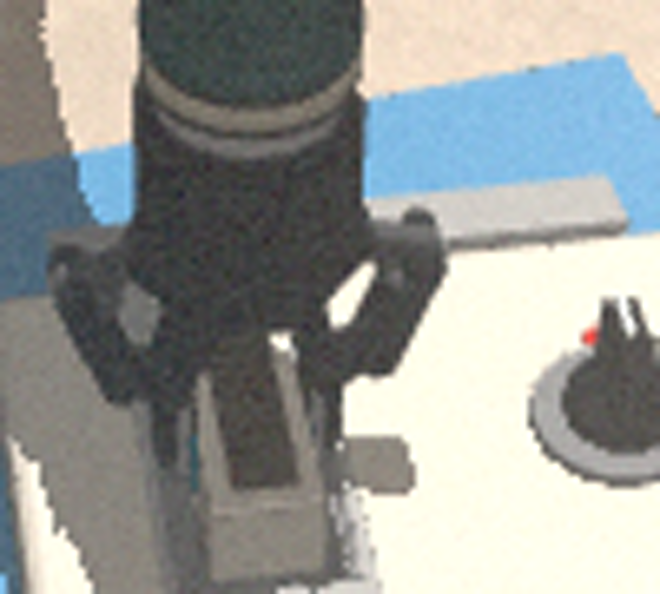

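The fingers sit on the teal pads at both sides, clear of the frame. I'll try a gentle lift and watch the force.

```bash
python3 -m pendant '[[0,0,3,0,0,0,36],[0,0,6,0,0,0,36],[0,0,9,0,0,0,36],[0,0,12,0,0,0,36],[0,0,12,0,0,0,36]]'
```

```text
time: 9.35
eef_pos: [0.6086, -0.0005, 0.0893]
orientation: [0.047, 0.999, 0.0, -0.0]
contact_force: [-1.0, 2.3, -2.4]
opening: 0.0392
gripper_force: 51.2
```

```bash
python3 -m pendant '[[0,0,8,0,0,0,36],[0,0,18,0,0,0,36],[0,0,30,0,0,0,36],[0,0,42,0,0,0,36],[0,0,54,0,0,0,36]]'; python3 -m pendant '[[0,0,14,0,0,0,36],[0,0,28,0,0,0,36],[0,0,42,0,0,0,36],[0,0,54,0,0,0,36],[0,0,60,0,0,0,36]]';  python3 -m pendant '[[0,0,0,0,0,0,36],[0,0,0,0,0,0,36],[0,0,0,0,0,0,36],[0,0,0,0,0,0,36]]'; python3 - <<'E'
from h import *
import cv2
a=np.clip(ctrl.camera("scene")[130:270,240:390,::-1]*1.6,0,255).astype('uint8')
cv2.imwrite("pics/s7.png",cv2.resize(a,None,fx=4.2,fy=4.2,interpolation=cv2.INTER_CUBIC))
E
```

```text
time: 9.98
eef_pos: [0.609, -0.0027, 0.1446]
orientation: [0.047, 0.999, -0.001, 0.0]
contact_force: [-0.3, 0.0, -2.3]
opening: 0.0388
gripper_force: 51.6
time: 10.6
eef_pos: [0.6093, -0.0009, 0.2043]
orientation: [0.047, 0.999, 0.0, 0.001]
contact_force: [-0.5, 0.7, -3.1]
opening: 0.0391
gripper_force: 51.6
time: 11.1
eef_pos: [0.6087, -0.0009, 0.2029]
orientation: [0.047, 0.999, -0.0, -0.0]
contact_force: [0.3, -0.2, -3.1]
opening: 0.0392
gripper_force: 51.6
```

View pics/s7.png

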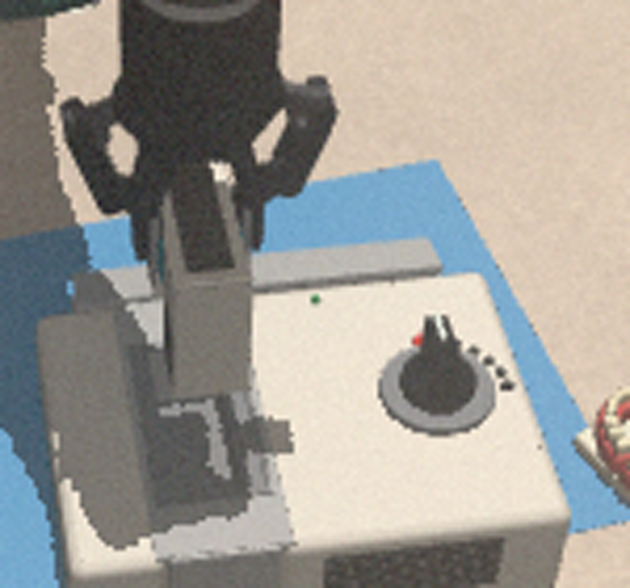

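The cassette is out, upright and held by its catches. Its underside is about 78 mm above the extractor's top, and the dial is at off, so I'm handing in.

```bash
python3 -c "
from plant import ctrl
print(ctrl.job_done())"
```

```text
the job is handed in; nothing more can be done
None
```

I turned the dial to its off stop, then pinched the cassette's catches and lifted it out. The job is handed in with the cassette held upright and still, its underside about 78 mm above the extractor's top, at 11.1 s on the robot's clock; no verdict came back.

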